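# Drill core sawn face up and held down

### The arm

A 6-joint arm with a two-finger parallel gripper is mounted at the origin on a cart in front of the work surface, level with it; the furniture and walls round the work are solid. World frame = base frame: x ahead of the robot, y to its left, z up, the work surface at z = 0. Lengths are in m, angles in rad, forces in N, time in s.
With the tool pointing down it reaches from about 0.35 to 0.925 m from the base axis. Payload 6.4 kg.
Tool frame: the origin (TCP) lies midway between the tips of the shut fingers; the grasp point (between the pads) lies 19 mm behind it (robot.tcp_to_grasp is the distance from the TCP to the grasp point, in m); z points along the fingers, y is the line along which they close (so a half turn about z gives the same grasp; the last joint's range is limited). The gripper opens to 85 mm and grips with 20 to 120 N. Pads are 22 mm wide; open, the fingers measure 114 mm over their backs; the gripper's body (76 mm by 85 mm) begins 54 mm behind the grasp point. The pads swing forward as they close: fully open they stand 13 mm farther back than shut.
Start: joints at [1.102, 0.245, 1.558, -0, 1.339, -0.174], TCP at [0.189, 0.622, 0.231] pointing down, gripper open.
Joint ranges: [-3.13, 3.13], [-1.02, 2.26], [0.13, 2.54], [-0.95, 4.09], [0.21, 2.88], [-2.74, 2.74]. Speed limits (rad/s): [2.57, 2.57, 3.14, 3.14, 3.14, 3.14].

### API

Orientations are given as a rotation vector (axis times angle).
In Python, from rig import robot, telemetry, cams, ticket gives the robot as it stands. Calls block until the motion is done:
- robot.reach(position, orientation): joint-space move of the TCP to a pose.
- robot.move_linear(position, orientation=None, v=0.15, force_limit=None): straight line of the TCP; orientation=None keeps the orientation; v is the mean speed in m/s. With force_limit (N) it stops when the force on the tool has changed by that much, and returns True; else False.
- robot.set_joints(angles): joint-space move.
- robot.move_gripper(opening, f_grip=None): finger opening in m; f_grip is the grip in N (None keeps the last); returns when the fingers have stopped.
- robot.pause(seconds).
- robot.inverse_kinematics(position, orientation): joint angles nearest the present ones, or None.
- telemetry.observe(): the state.
- cams.camera(name): name is "side" or "top" or "wrist"; returns the picture (384x512x3 uint8, red, green, blue); there is no depth.
- cams.camera_params(name): a dict with "fx", "fy", "cx", "cy" (pixels), "position" and "attitude" of the camera in the world; the wrist camera has in their place "mount" (4x4, takes a point from camera to tool coordinates, whose origin is the TCP and whose axes are the flange's). Camera axes: x right, y down, z forward; pixel columns grow to the right and rows downward; lengths in m; the calibration is good to about 2 mm. A picture is of the moment at which its call begins: read the wrist's pose just before it. camera_params takes no time and is no camera call.
A pose or a line that the arm cannot do raises robot.PlanningError and nothing moves.
- ticket.job_done(): hands the job in; it is judged then, once.
The state is a dict: "t": time; "joint_pos": joint angles; "qvel": joint speeds; "effort": joint torques, N m; "ee_pos": TCP position; "orientation": TCP orientation; "force": force on the tool from outside, world axes, zero at the start; "torque": the same for the moment, N m; "gripper_width": finger opening in m; "finger_force": force on a finger pad.
Only numpy, scipy, OpenCV 4.12 (cv2) and the standard library are available. Lean on these libraries where they do the work, as an engineer would, in place of code of your own. Each camera call takes 0.05 s, during which the arm holds its last target. There are 200 camera calls.

### The job

The drill core held between the cups of the blue stand has a flat sawn face along one side, and it has been left turned so that the flat looks sideways or partly down. Find the flat and turn the core until it is level on top, then bring the hold-down bar over by its red handle until its pad lies flat on the sawn face, so that the face can be described and tested. Leave the other things on the bench where they are.

Things in the scene. Friction and masses are not known exactly. Their poses are not given: they have to be found in the camera images.
- core (a joint): turn of the drill core about its own axis, rad: 0 has the sawn flat facing straight up; grows as the flat turns to the right (seen from the robot) and on under: 1.57 flat facing right, 3.14 down, 4.71 left, 6.28 up again (turns without stop). Starts anywhere from 0.7 to 2.5. Friction of 0.1 N m (5 N at the surface) keeps it where it is left; it turns with its cups but cannot be lifted out
- core_flat (a point): a point on the middle line of the sawn flat of the core, a round bar of banded beige, grey and dark rock, 45 mm in diameter. The flat is paler than the round, 31 mm wide, 16 mm from the axis: the core measures 45 mm across the round but 38.5 mm across the flat, so fingers can feel it. x along the axis, away from the robot; z square out of the flat. A good place along the core to grip
- core_axis (a point): the point on the core's axis beside which to grip, level with core_flat, 40 mm nearer the robot than the middle of the stand and 80 mm above the worktop; axes as the stand's. The core is bare from 48 mm before this point to the far cup, with free room all round down to the base plate, 14 mm above the worktop
- stand: the stand, fixed to the worktop: aluminium base plate 256 x 122 mm, a blue upright at each end (99 mm high), with the 200 mm core between them in dark cups 54 mm across. Origin on the worktop under the middle of the core; x along the core, away from the robot, y to the left, z up
- hold_down (a joint): angle of the hold-down bar, a steel strap hinged on two dark lugs (119 mm high) left of the core's far half, in rad: 0 closed, strap level, rubber pad on the upward flat; grows as it lifts; 1.57 upright; 1.6 to 1.95, leaning left, at the start; 2.05 stop. The stiff hinge stays where it is left; about 2 N at the handle moves it. On a core whose flat is not up it stops 0.1 or more short
- bar_grip (a point): the middle of the bar's red handle: round, 17 mm thick, 44 mm long, parallel to the core, sticking out from the free end of the strap away from the robot, 112 mm from the hinge line. With the bar closed it lies 62 mm right of the core's axis, 106 mm above the worktop, 104 mm beyond the stand's middle. Axes: y along the strap towards the hinge, x along the handle away from the robot
- bar_hinge (a point): the bar's hinge, which runs parallel to the core: 50 mm left of the core's axis, 106 mm above the worktop, 68 mm beyond the stand's middle; y points along the strap from the free end to the hinge
- loupe: a folded grey pocket magnifier, 42 x 38 x 14 mm, lying on the worktop to the left; origin under its centre; to be left alone
- acid_bottle: a white dropper bottle with a red cap, 32 mm across and 98 mm tall, standing behind the stand to the left; origin under its centre; to be left alone
- water_bottle: a white dropper bottle with a white cap and a blue band, 32 mm across and 98 mm tall, standing beside the red-capped one; origin under its centre; to be left alone
- marker: a white and blue marker pen, 135 mm long and 17 mm thick, lying on the worktop to the right; origin under its middle; to be left alone
- streak_plate: a white tile with dark streaks, 62 x 62 x 8 mm, lying right of the stand; origin under its centre; to be left alone

How it is judged:
On the way:
1. the core's flat faces up to within 14 degrees, the hold-down bar still open (angle between core_flat's own z axis and vertical below 0.25 rad and value of joint hold_down above 0.8 rad), for 0.2 s.
At the end, for the whole second after the job is handed in: The core is at rest with its flat facing up to within 0.15 rad (8 degrees), and the hold-down bar is at rest, closed on it, within 0.06 rad of level (angle between core_flat's own z axis and vertical below 0.15 rad and value of joint hold_down below 0.06 rad and velocity of joint core between -0.05 and 0.05 rad/s and velocity of joint hold_down below 0.05 rad/s); the robot touches nothing.
It fails at once if the magnifier, a dropper bottle, the marker pen or the streak plate is shifted by more than 30 mm (distance of any of loupe, acid_bottle, water_bottle, marker, streak_plate from where it was at the start of the episode above 0.03 m).
It also fails if it takes over 58 s, if anything falls off the work surface, if the arm or the gripper's body presses on something with over 40 N, if the wrist force passes 120 N, or if a joint passes its speed limit or range.

## Working session

There is one attempt and no reset: what is moved stays moved. The work goes in short steps, each a Python script; the robot and the scene stay as the last script left them, time stands still between calls to the robot, and variables do not carry over. Pictures are saved under pics/ and viewed, at most 10 in all, crops included, and the job is handed in when it is done.

```bash
mkdir -p pics; ls; python3 - <<'E'
from rig import robot, telemetry, cams
import cv2
for n in("top","side"):
    cv2.imwrite(f"pics/{n}0.png",cv2.cvtColor(cams.camera(n),cv2.COLOR_RGB2BGR)); print(n,cams.camera_params(n))
print(cams.camera_params("wrist"),robot.tcp_to_grasp); print(telemetry.observe())
E
```

```text
pics
top {'fx': 367.65015927449406, 'fy': 367.65015927449406, 'cx': 257.71376160310604, 'cy': 193.71093503946997, 'position': array([0.51883848, 0.0039418 , 1.00544447]), 'attitude': array([-2.16938558,  2.19880352, -0.10914684])}
side {'fx': 350.3103649647741, 'fy': 350.3103649647741, 'cx': 261.24774090748014, 'cy': 189.75506705080807, 'position': array([0.45698043, 0.86941782, 0.54361312]), 'attitude': array([-0.1745495 ,  2.59146075, -1.60502885])}
{'fx': 267.1663961774489, 'fy': 267.1663961774489, 'cx': 256.1976938805307, 'cy': 190.56594679532344, 'mount': array([[ 3.96863444e-04, -9.60321824e-01, -2.78893952e-01,
         7.16416850e-02],
       [ 9.99999623e-01,  1.65541186e-04,  8.52978268e-04,
         2.88717896e-04],
       [-7.72965211e-04, -2.78894185e-01,  9.60321527e-01,
        -1.42290878e-01],
       [ 0.00000000e+00,  0.00000000e+00,  0.00000000e+00,
         1.00000000e+00]])} 0.0187
{'t': 0.1, 'joint_pos': array([ 1.10192826e+00,  2.45774446e-01,  1.55892642e+00,  3.12323163e-06,
        1.33869539e+00, -1.74101724e-01]), 'qvel': array([ 3.49076906e-05, -3.42772053e-03, -1.36972837e-03,  3.91760700e-04,
        1.88867267e-03,  1.56941887e-04]), 'effort': array([ 3.91976482e-05, -4.30670035e+01, -3.27128363e+01, -1.00320453e-04,
        2.84825692e-03, -2.36575261e-06]), 'ee_pos': array([0.18859373, 0.62150023, 0.23025275]), 'orientation': array([-4.61260289e-01, -3.10696598e+00,  2.68595157e-03]), 'force': array([-0.50717136, -0.74262737, -0.65354879]), 'torque': array([ 0.02637108, -0.00090956,  0.01583638]), 'finger_force': 0.0, 'gripper_width': 0.08529973576423357}
```

View pics/top0.png

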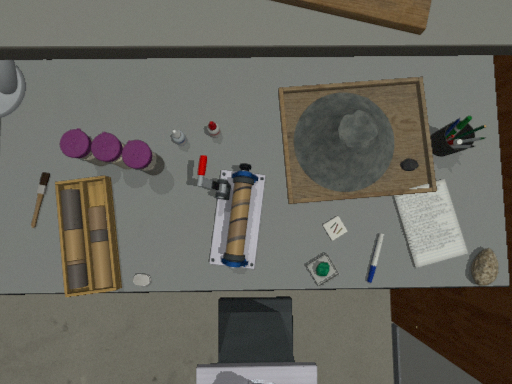

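View pics/side0.png

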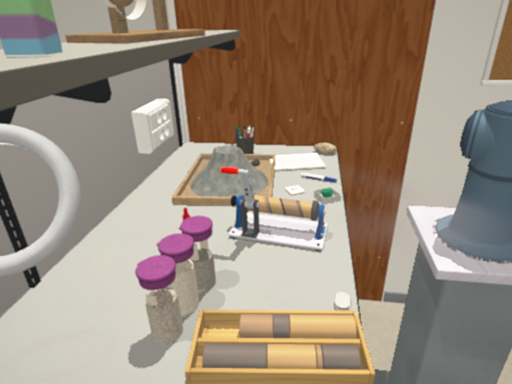

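The top view shows the stand at about (238,218), tilted slightly. The bar's red handle is at (202,165), leaning left. I'll get a rough stand pose from the plate corners, then look with the wrist camera.

```bash
cat > h.py <<'E'
from rig import robot, telemetry, cams, ticket
import cv2, numpy as np
from scipy.spatial.transform import Rotation as R
def campose(n):
    p=cams.camera_params(n); K=np.array([[p['fx'],0,p['cx']],[0,p['fy'],p['cy']],[0,0,1]])
    if n=="wrist":
        s=telemetry.observe(); T=np.eye(4); T[:3,:3]=R.from_rotvec(s['orientation']).as_matrix(); T[:3,3]=s['ee_pos']
        T=T@p['mount']; return K,T[:3,:3],T[:3,3]
    return K,R.from_rotvec(p['attitude']).as_matrix(),np.array(p['position'])
def back(c,uv,z):
    K,Rm,t=c; d=Rm@np.linalg.solve(K,[uv[0],uv[1],1]); return t+d*(z-t[2])/d[2]
def proj(c,P):
    K,Rm,t=c; q=K@(Rm.T@(np.asarray(P)-t)); return q[:2]/q[2]
def save(img,name): cv2.imwrite(f"pics/{name}.png",cv2.cvtColor(img,cv2.COLOR_RGB2BGR))
def down(yaw): # tool z down, tool x axis at world angle yaw
    x=np.array([np.cos(yaw),np.sin(yaw),0]); z=np.array([0,0,-1.]); return R.from_matrix(np.c_[x,np.cross(z,x),z]).as_rotvec()
E
python3 - <<'E'
from h import *
c=campose("top"); P=[back(c,u,.014) for u in[(223,171),(265,174),(253,268),(211,264)]]
for p in P:print(p.round(3))
print(np.mean(P,0), [np.linalg.norm(P[i]-P[i-1]).round(3) for i in range(4)])
im=cams.camera("top"); save(cv2.resize(im[150:275,180:280],None,fx=4.8,fy=4.8,interpolation=cv2.INTER_CUBIC),"top_crop")
s=telemetry.observe(); print(R.from_rotvec(s['orientation']).as_matrix().round(2))
E
```

```text
[0.667 0.083 0.014]
[ 0.658 -0.031  0.014]
[0.406 0.005 0.014]
[0.418 0.116 0.014]
[0.53725805 0.04321737 0.014     ] [np.float64(0.251), np.float64(0.114), np.float64(0.254), np.float64(0.112)]
[[-0.96  0.29 -0.  ]
 [ 0.29  0.96 -0.  ]
 [ 0.   -0.   -1.  ]]
```

View pics/top_crop.png

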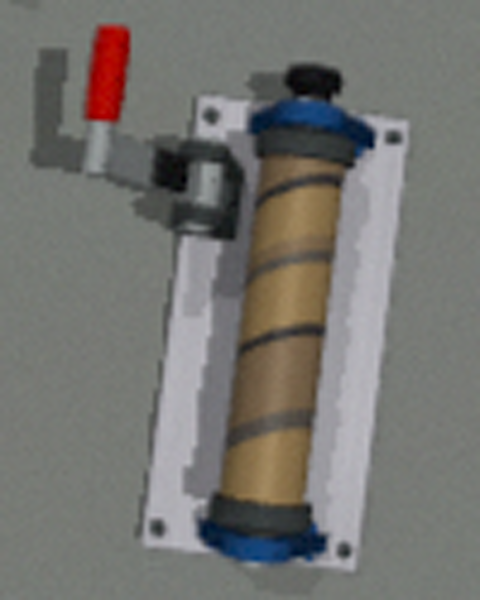

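```bash
cat >> h.py <<'E'
try:
    S=np.load("stand.npy"); # x,y,yaw
except Exception:
    c=campose("top"); A=[back(c,u,.014) for u in[(220.2,169.8),(265,175.4),(254,268.8),(209.6,263.5)]]
    m=np.mean(A,0); d=A[0]+A[1]-A[2]-A[3]; S=np.array([m[0],m[1],np.arctan2(d[1],d[0])])
def W(p): # stand -> world
    return np.array([S[0],S[1],0])+R.from_euler('z',S[2]).apply(p)
def tool(phi,grasp_s,back_=0.,flip=True,along=0.):
    """tool at angle phi right of up about core axis; grasp point at stand coords grasp_s; retreat back_"""
    z=np.array([0,np.sin(phi),-np.cos(phi)]) # pointing from right-up toward axis (y left)
    x=np.array([-1.,0,0]) if flip else np.array([1.,0,0])
    M=R.from_euler('z',S[2]).as_matrix()@np.c_[x,np.cross(z,x),z]
    p=W(np.asarray(grasp_s)+z*(robot.tcp_to_grasp-back_))
    return p,R.from_matrix(M).as_rotvec()
AX=np.array([-.04,0,.08])
E
python3 - <<'E'
from h import *
print(S,[np.linalg.norm(A[i]-A[i-1]).round(3) for i in range(4)])
for f in(True,False):
  for ph in np.arange(-1.6,1.7,.2):
    q=[robot.inverse_kinematics(*tool(ph,AX,b,f)) for b in(0,.12)]
    print(f,ph.round(1),*[None if a is None else np.round(a,2) for a in q])
p,o=tool(.7,AX,.15); robot.reach(*tool(0,AX,.22)); robot.reach(p,o)
w=campose("wrist"); im=cams.camera("wrist"); save(im,"w1"); np.savez("w1.npz",*w)
print([proj(w,W(q)).round() for q in[AX,(-.128,-.061,.014),(.128,-.061,.014),(.104,0,.08)]])
E
```

```text
[ 0.5369517   0.04539805 -0.12443548] [np.float64(0.253), np.float64(0.123), np.float64(0.252), np.float64(0.119)]
True -1.6 None None
True -1.4 None None
True -1.2 None [ 0.44  0.62  1.62 -0.92  1.74 -0.73]
True -1.0 [ 0.25  0.49  1.84 -0.92  1.42 -0.76] [ 0.4   0.48  1.69 -0.82  1.62 -0.8 ]
True -0.8 [ 0.2   0.39  1.88 -0.79  1.29 -0.85] [ 0.34  0.34  1.75 -0.7   1.5  -0.89]
True -0.6 [ 0.13  0.3   1.93 -0.64  1.17 -0.98] [ 0.25  0.21  1.82 -0.56  1.39 -1.01]
True -0.4 [ 0.06  0.22  1.97 -0.45  1.07 -1.15] [ 0.14  0.09  1.88 -0.4   1.3  -1.17]
True -0.2 [-0.03  0.16  2.01 -0.24  1.   -1.35] [ 0.02  0.    1.94 -0.21  1.24 -1.36]
True -0.0 [-0.13  0.13  2.04 -0.    0.97 -1.57] [-0.13 -0.06  1.98 -0.    1.22 -1.57]
True 0.2 [-0.22  0.12  2.06  0.24  1.   -1.8 ] [-0.27 -0.08  2.01  0.21  1.24 -1.79]
True 0.4 [-0.32  0.14  2.07  0.45  1.06 -2.01] [-0.41 -0.05  2.03  0.4   1.31 -1.99]
True 0.6 [-0.4   0.18  2.07  0.64  1.15 -2.19] [-0.53  0.02  2.03  0.55  1.39 -2.17]
True 0.8 [-0.47  0.25  2.06  0.78  1.27 -2.34] [-0.63  0.12  2.02  0.68  1.49 -2.31]
True 1.0 [-0.53  0.35  2.05  0.9   1
[... 994 characters left out ...]
  1.24  1.35]
False 0.4 [-0.32  0.14  2.07  0.45  1.06  1.13] [-0.41 -0.05  2.03  0.4   1.31  1.15]
False 0.6 [-0.4   0.18  2.07  0.64  1.15  0.95] [-0.53  0.02  2.03  0.55  1.39  0.98]
False 0.8 [-0.47  0.25  2.06  0.78  1.27  0.8 ] [-0.63  0.12  2.02  0.68  1.49  0.83]
False 1.0 [-0.53  0.35  2.05  0.9   1.4   0.69] [-0.71  0.26  1.99  0.78  1.6   0.71]
False 1.2 [-0.57  0.45  2.02  1.    1.54  0.6 ] [-0.76  0.41  1.95  0.86  1.71  0.61]
False 1.4 [-0.59  0.57  1.98  1.09  1.68  0.53] [-0.79  0.57  1.9   0.93  1.82  0.53]
False 1.6 [-0.6   0.68  1.94  1.17  1.83  0.47] [-0.8   0.74  1.84  0.99  1.94  0.47]
[array([256., 183.]), array([167.,  96.]), array([186., 309.]), array([256., 299.])]
```

View pics/w1.png

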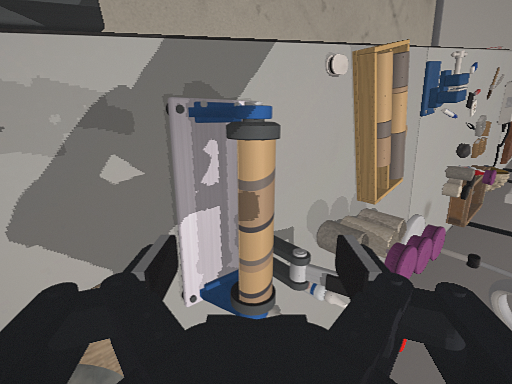

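The wrist view agrees with the predicted stand pose: plate corners at (168,97) and (190,306), core axis at column 256. The flat doesn't show clearly from 0.7 rad, so I'll look from farther round to the right.

```bash
python3 - <<'E'
from h import *
ims=[]
for ph in(.7,1.45):
    robot.reach(*tool(ph,AX,.12)); w=campose("wrist"); im=cams.camera("wrist"); c=proj(w,W(AX))
    print(ph,c,proj(w,W(AX-[.04,0,0])),267*.0225/np.linalg.norm(w[2]-W(AX)))
    x=int(c[0]); y=int(c[1]); cr=im[max(0,y-110):y+80,x-60:x+60][:180]; ims.append(cv2.resize(cr,(390,585),interpolation=cv2.INTER_CUBIC))
    print(max(0,y-110),x-60)
save(np.hstack(ims),"w2")
E
```

```text
0.7 [253.89429546 192.76057349] [253.95485014 150.36686809] 23.76435875170203
82 193
1.45 [255.8166053  190.52586335] [255.86762523 148.27280551] 23.644987311730024
80 195
```

View pics/w2.png

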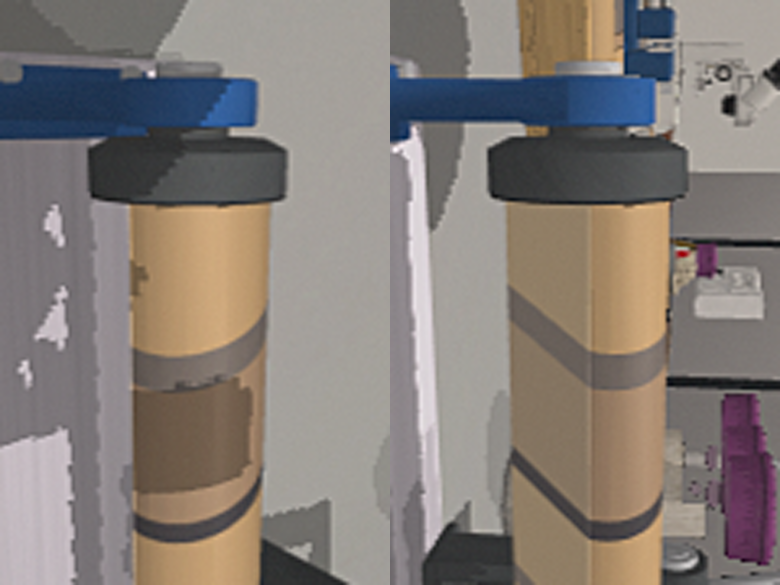

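From 1.45 rad the upper edge of the flat is on the core's centreline (crop column 589), and the flat runs down to the left. From 0.7 rad the core measures 38 mm across. Both put the flat at about 2.25 rad. I'll grip across the flat at 0.68, feel the width, then turn it.

```bash
cat >> h.py <<'E'
def st(tag):
    s=telemetry.observe(); print(tag,"t%.1f w%.4f ff%.1f"%(s['t'],s['gripper_width'],s['finger_force']),"F",s['force'].round(1),"T",s['torque'].round(2)); return s
def swing(a,b,g,off=None,step=.25,v=.014):
    """turn tool about core from phi a to b; off: offset vector of grasp point from axis, in stand y,z at phi=a"""
    n=int(np.ceil(abs(b-a)/step))
    for ph in np.linspace(a,b,n+1)[1:]:
        o=np.zeros(3) if off is None else R.from_euler('x',-(ph-a)).apply(off)
        robot.move_linear(*tool(ph,g+o),v=v)
E
python3 - <<'E'
from h import *
st("start")
ph=.68; th=2.25; n=np.array([0,-np.sin(th),np.cos(th)]); off=-.00325*n
g=AX+[0,-.001,0]
robot.move_gripper(.075,40)
robot.reach(*tool(ph,g+off,.12)); st("pre")
print(robot.move_linear(*tool(ph,g+off),v=.12,force_limit=15)); st("in")
robot.move_gripper(.0,40); st("grip")
E
```

```text
start t4.2 w0.0853 ff0.0 F [-0.4  0.4  0.3] T [-0.47  0.11  0.02]
pre t5.2 w0.0749 ff0.0 F [0.6 0.8 0.9] T [-0.33  0.06 -0.06]
False
in t6.4 w0.0750 ff0.0 F [0.4 0.2 0.7] T [-0.25  0.03  0.04]
grip t6.8 w0.0377 ff39.7 F [ -1.  -13.5  -6.7] T [-2.47  0.32 -0.04]
```

Width 38 mm, so the pads are on the flat, with a slight off-centre push of 15 N. I'll shift 1.5 mm and swing.

```bash
python3 - <<'E'
from h import *
ph=.68; th=2.25; n=np.array([0,-np.sin(th),np.cos(th)]); off=-.00325*n
g=AX+[0,-.0022,-.0009]
robot.move_linear(*tool(ph,g+off),v=.02); st("recentre")
for a,b in((.68,.15),(.15,-.4),(-.4,-.9)):
    o=R.from_euler('x',-(a-.68)).apply(off); swing(a,b,g,o); st(b)
E
```

```text
recentre t7.0 w0.0379 ff41.1 F [-1.5 -7.2 -2.7] T [-1.39  0.2  -0.  ]
0.15 t8.2 w0.0377 ff45.7 F [ 18.1  -2.  -30.9] T [-1.03 -2.27 -0.51]
-0.4 t9.6 w0.0377 ff46.3 F [ 18.9  -6.6 -37.2] T [ 1.48 -2.9   0.7 ]
-0.9 t10.6 w0.0376 ff47.5 F [ 11.5  -6.2 -26. ] T [ 2.72 -1.81  0.97]
```

```bash
sed -i "s/from_euler('x',-(ph-a))/from_euler('x',ph-a)/" h.py; python3 - <<'E'
from h import *
g=AX+[0,-.0022,-.0009]
robot.move_gripper(.075,40); st("rel")
robot.move_linear(*tool(-.9,g,.09),v=.15); robot.reach(*tool(0,g,.12)); robot.reach(*tool(.67,g,.1))
w=campose("wrist"); im=cams.camera("wrist"); c=proj(w,W(g)); print(c)
x,y=int(c[0]),int(c[1]); save(cv2.resize(im[y-110:y+70,x-90:x+90],(585,585),interpolation=cv2.INTER_CUBIC),"w3"); st("pic")
E
```

```text
rel t11.0 w0.0748 ff0.0 F [0.6 0.4 0.3] T [ 0.32 -0.05 -0.01]
[255.67476031 199.50146968]
pic t13.3 w0.0749 ff0.0 F [-0.4  0.1 -0.3] T [-0.29  0.02 -0.03]
```

View pics/w3.png

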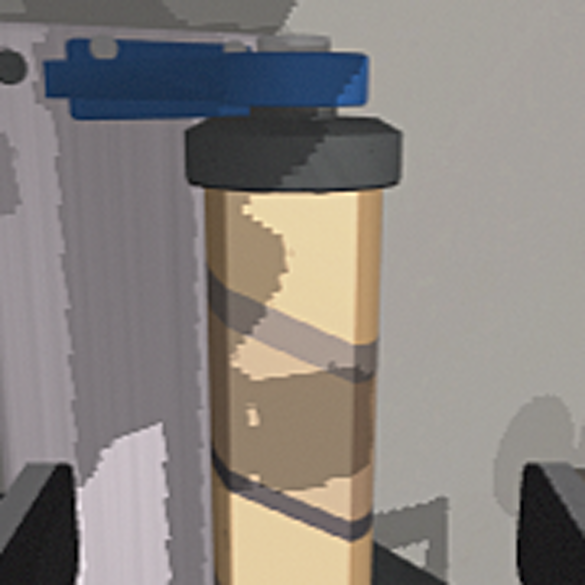

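The flat now faces the palm, with its edges at crop columns 229 and 357 and matching round strips either side. I'll grip on the round and turn it to the top.

```bash
python3 - <<'E'
from h import *
g=AX+[0,-.0022,-.0009]
print(robot.move_linear(*tool(.67,g),v=.12,force_limit=15)); robot.move_gripper(0,40); st("grip")
swing(.67,0,g); st("up")
robot.move_gripper(.075); robot.move_linear(*tool(0,g,.14),v=.2)
w=campose("wrist"); im=cams.camera("wrist"); c=proj(w,W(g)); print(c); save(im,"w4"); st("pic")
E
```

```text
False
grip t14.6 w0.0437 ff40.4 F [-1.2 -6.1 -0.7] T [-1.26  0.27  0.08]
up t16.0 w0.0436 ff43.6 F [  1.6 -13.6  -6.4] T [-2.11 -0.23 -0.26]
[255.52674381 187.35517704]
pic t17.3 w0.0750 ff0.0 F [-0.1 -0.3  0.9] T [ 0.01  0.04 -0.07]
```

View pics/w4.png

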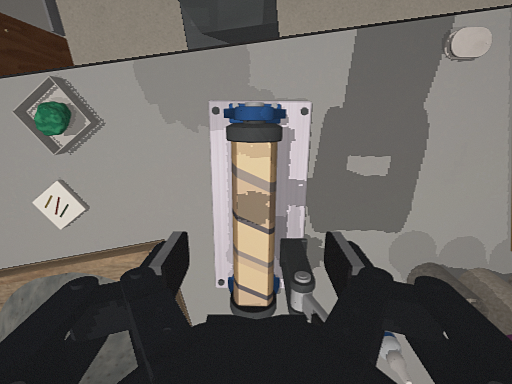

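The flat is on top and symmetric about the core's line (columns 233–276). Next I'll get the bar angle from the red handle in the top and side pictures.

```bash
cat >> h.py <<'E'
def H(a,x=.104): return np.array([x,.05-.112*np.cos(a)-.0015,.106+.112*np.sin(a)])
E
python3 - <<'E'
from h import *
for n,box in(("top",(150,190,190,215)),("side",(160,180,215,245))):
    im=cv2.imread(f"pics/{n}0.png")[:,:,::-1].astype(int); r0,r1,c0,c1=box; s=im[r0:r1,c0:c1]
    m=(s[...,0]>110)&(s[...,1]<60)&(s[...,2]<60); v,u=np.nonzero(m); print(n,u.mean()+c0,v.mean()+r0,len(u),u.min()+c0,u.max()+c0)
    c=campose(n)
    for a in np.arange(1.6,2.0,.05): print(a.round(2),proj(c,W(H(a))).round(1))
for f in(-.6,-.3,0,.5):
  print(f,[robot.inverse_kinematics(*tool(f,W(H(a))*0+H(a),b)) is not None for a in(1.8,1,.5,0) for b in(0,.08)])
E
```

```text
top 201.95104895104896 164.78321678321677 143 198 206
1.6 [215.  166.6]
1.65 [212.5 166.3]
1.7 [209.9 166.1]
1.75 [207.4 165.9]
1.8 [205.  165.7]
1.85 [202.6 165.5]
1.9 [200.2 165.3]
1.95 [198.  165.2]
side 228.82191780821918 170.23287671232876 73 221 236
1.6 [232.8 163.5]
1.65 [232.1 164.4]
1.7 [231.3 165.5]
1.75 [230.6 166.6]
1.8 [229.8 167.9]
1.85 [229.1 169.3]
1.9 [228.4 170.8]
1.95 [227.6 172.4]
-0.6 [True, True, True, True, True, True, True, True]
-0.3 [True, True, True, True, True, True, True, True]
0 [True, True, True, True, True, True, True, True]
0.5 [True, True, True, True, True, True, True, True]
```

Both views agree on a ≈ 1.87.

```bash
cat >> h.py <<'E'
def bar(a,b=.004):
    ph=.6-1.0*a/1.87; return tool(ph,H(a,.107),b)
E
python3 - <<'E'
from h import *
robot.move_gripper(.055,25)
robot.reach(*bar(1.87,.09)); print(robot.move_linear(*bar(1.87),v=.12,force_limit=8)); st("in")
robot.move_gripper(0,25); s=st("grip")
if s['gripper_width']>.012:
    for a in np.linspace(1.87,1.2,5)[1:]: robot.move_linear(*bar(a),v=.06)
    st("1.2")
w=campose("wrist"); im=cams.camera("wrist"); save(im,"w5")
E
```

```text
False
in t19.3 w0.0549 ff0.0 F [ 0.5  0.7 -0. ] T [ 0.18 -0.    0.07]
grip t19.7 w0.0160 ff24.9 F [0.  0.8 2.7] T [ 0.18 -0.04 -0.09]
1.2 t21.5 w0.0163 ff26.7 F [-4.9 -2.7  9. ] T [-0.2   0.76 -0.18]
```

View pics/w5.png

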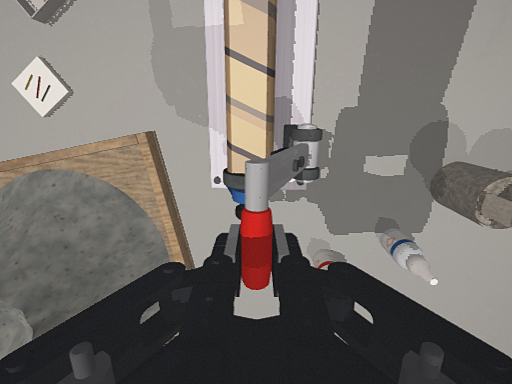

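The handle is well held in the pads and the bar is moving. Continuing to closed, with a force guard.

```bash
python3 - <<'E'
from h import *
for a in np.r_[np.linspace(1.2,.2,7)[1:],.1,.05,.02,0,-.02]:
    hit=robot.move_linear(*bar(a),v=.06 if a>.15 else .02,force_limit=25)
    if a<.6 or hit: st((round(a,3),hit))
    if hit: break
im=cams.camera("wrist"); save(im,"w6"); print(telemetry.observe()['ee_pos'],bar(0)[0])
E
```

```text
(np.float64(0.533), False) t23.3 w0.0161 ff28.0 F [-5.4 -7.   5.2] T [-0.72  0.69  0.1 ]
(np.float64(0.367), False) t23.8 w0.0158 ff28.3 F [-3.5 -7.7  0.9] T [-1.1   0.48  0.09]
(np.float64(0.2), False) t24.2 w0.0157 ff28.6 F [-2.8 -7.7  2.3] T [-0.84  0.45  0.12]
(np.float64(0.1), False) t24.9 w0.0160 ff28.9 F [-3.2 -7.9  2.1] T [-0.8   0.46  0.1 ]
(np.float64(0.05), False) t25.3 w0.0161 ff28.9 F [-3.8 -7.   1.4] T [-0.75  0.44  0.1 ]
(np.float64(0.02), False) t25.6 w0.0160 ff29.0 F [-2.  -6.6  1.5] T [-0.73  0.34  0.03]
(np.float64(0.0), False) t25.9 w0.0161 ff29.0 F [-1.9 -5.9 -0. ] T [-0.87  0.3   0.  ]
(np.float64(-0.02), False) t26.1 w0.0161 ff29.2 F [-3.3 -5.9  2.6] T [-0.71  0.42  0.16]
[ 0.63536923 -0.02426622  0.09071141] [ 0.63627327 -0.02265516  0.09386757]
```

View pics/w6.png

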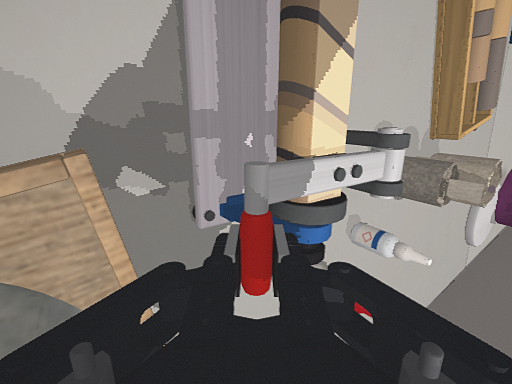

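The bar looks nearly level over the core, but I haven't felt contact yet. I'll press on down until the force rises.

```bash
python3 - <<'E'
from h import *
for a in np.arange(-.03,-.14,-.01):
    hit=robot.move_linear(*bar(a),v=.015,force_limit=15); s=st((round(a,3),hit))
    if hit or s['force'][2]>16: break
E
```

```text
(np.float64(-0.03), False) t26.4 w0.0157 ff29.4 F [-5.7 -6.3  5. ] T [-0.52  0.6   0.2 ]
(np.float64(-0.04), False) t26.7 w0.0158 ff29.7 F [-6.9 -6.7  8.3] T [-0.26  0.83  0.42]
(np.float64(-0.05), False) t26.9 w0.0157 ff30.0 F [-9.3 -8.4 12.9] T [0.06 1.1  0.66]
(np.float64(-0.06), False) t27.2 w0.0159 ff30.4 F [-11.7  -8.4  17.2] T [0.42 1.35 0.89]
```

Contact built up steadily, as it would with the pad seated near level. I'll release, back off and check the handle from the fixed cameras.

```bash
python3 - <<'E'
from h import *
robot.move_gripper(.05); st("open")
p,o=bar(-.06); z=R.from_rotvec(o).as_matrix()[:,2]
robot.move_linear(p-.1*z,v=.15); robot.move_linear(*tool(0,np.array([-.08,0,.08]),.2),v=.2); robot.reach(*tool(0,np.array([-.16,.12,.08]),.28)); st("away")
for n in("top","side"):
    im=cams.camera(n); save(im,n+"9"); c=campose(n)
    P={a:proj(c,W(H(a))).round(1) for a in(0,.06,.12,.2)}; u,v=P[0].astype(int); s=im[v-20:v+20,u-20:u+20].astype(int)
    m=(s[...,0]>100)&(s[...,1]<60)&(s[...,2]<60); y,x=np.nonzero(m); print(n,x.mean()+u-20,y.mean()+v-20,len(x),P)
a=cv2.imread("pics/top9.png")[150:275,180:300]; b=cv2.imread("pics/side9.png")[160:260,210:350]
cv2.imwrite("pics/fin.png",np.hstack([cv2.resize(a,(480,500)),cv2.resize(b,(320,500*1))]) if 0 else cv2.resize(b,None,fx=5,fy=5,interpolation=cv2.INTER_CUBIC))
E
```

```text
open t27.6 w0.0500 ff0.0 F [-0.9  0.1 -0. ] T [-0.31  0.05 -0.05]
away t30.5 w0.0498 ff0.0 F [-0.4  0.4 -0.3] T [ 0.03 -0.03  0.02]
top 268.24271844660194 179.3495145631068 103 {0: array([266.2, 179. ]), 0.06: array([266.2, 178.7]), 0.12: array([266. , 178.3]), 0.2: array([265.6, 177.8])}
side 249.25581395348837 183.8372093023256 43 {0: array([248.1, 184.7]), 0.06: array([248. , 182.7]), 0.12: array([247.9, 180.6]), 0.2: array([247.6, 178.1])}
```

View pics/fin.png

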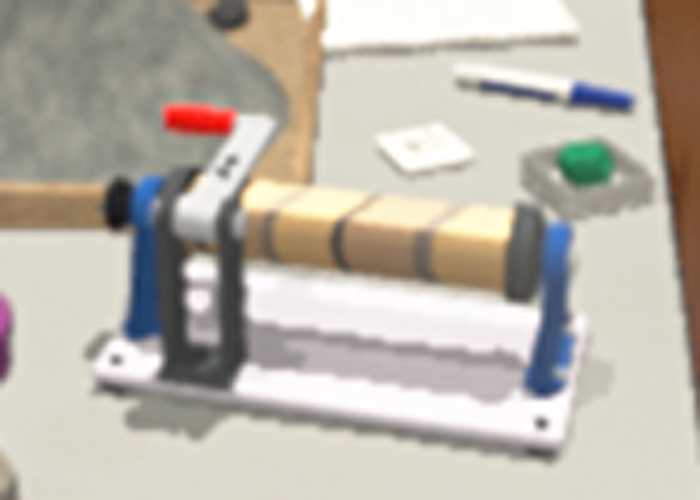

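The strap lies over the core and measures about 0.02 rad from level, which is within the measurement error. There's time to press the handle once from above with the fingers shut to make sure it's seated.

```bash
python3 - <<'E'
from h import *
robot.move_gripper(0)
h=H(0,.105)+[0,-.001,0]
robot.reach(*tool(0,h,.10)); robot.move_linear(*tool(0,h,.045),v=.15,force_limit=10)
hit=robot.move_linear(*tool(0,h,.013),v=.025,force_limit=14); s=st(hit); print(s['ee_pos'])
robot.move_linear(*tool(0,h,.10),v=.15); robot.reach(*tool(0,np.array([-.16,.12,.08]),.28)); st("away")
im=cams.camera("side"); save(im,"side10"); s=im[163:205,228:270].astype(int)
m=(s[...,0]>100)&(s[...,1]<60)&(s[...,2]<60); y,x=np.nonzero(m); print(x.mean()+228,y.mean()+163,len(x))
E
```

```text
True t33.8 w0.0003 ff3.4 F [-2.6  0.4  7.2] T [0.01 0.47 0.02]
[ 0.63315418 -0.03172787  0.11392543]
away t35.8 w0.0002 ff0.0 F [-1.  -0.1  0.2] T [-0.02  0.02  0.  ]
249.27906976744185 183.86046511627907 43
```

The handle top stopped the fingers at z = 0.114 (0.1145 nominal when closed) and the bar didn't move, so it is seated. Handing in.

```bash
python3 -c "
from rig import ticket; print(ticket.job_done())"
```

```text
the job is handed in; nothing more can be done
None
```

I turned the core until its sawn flat was level on top, closed the hold-down bar on it and checked it was seated, then handed the job in with the arm clear at about 36 s of the 58 s allowed; no verdict came back.

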